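Probe the socket, fit the post that comes out level

ROBOT

A 6-joint arm with a two-finger parallel gripper is mounted at the origin on the work surface; the furniture and walls round the work are solid. World frame = base frame: x ahead of the robot, y to its left, z up, the work surface at z = 0. Lengths are in m, angles in rad, forces in N, time in s.
With the tool pointing down it reaches from about 0.25 to 0.725 m from the base axis. Payload 4 kg.
Tool frame: the origin (TCP) lies midway between the tips of the shut fingers; the grasp point (between the pads) lies bot.pinch_z behind it (bot.pinch_z is the distance from the TCP to the grasp point, in m); z points along the fingers, y is the direction in which the jaws open and shut (so a half turn about z gives the same grasp; the last joint's range is limited). The gripper opens to 85 mm and grips with 20 to 120 N. Pads are 22 mm wide; open, the fingers measure 114 mm over their backs; the gripper's body (76 mm by 85 mm) begins 54 mm behind the grasp point. The pads swing forward as they close: fully open they stand 13 mm farther back than shut.
Start: joints at [-1.265, 0.241, 0.005, 1.335, 0, 1.571], TCP at [0.151, -0.477, 0.231] pointing down, gripper open.
Joint ranges: [-2.72, 2.72], [-1.05, 1.87], [-1.09, 1.28], [-1.99, 2.15], [-1.42, 1.44], [-3.14, 3.14]. Speed limits (rad/s): [2.79, 2.79, 3.14, 3.14, 3.14, 3.14].

INTERFACE

Orientations are given as a unit quaternion [x, y, z, w].
In Python, from workcell import bot gives the robot as it stands. The module is installed in compiled form; this text tells all that it offers.
- The arm moves only by the tool move_arm, never from a script. Its argument "series" is a list that holds one entry, the list of rows, each a list of 7 numbers: the shift along the world's x, y, z in cm, then the turn, a rotation vector about the world's x, y, z in degrees, then the opening, from 0 (shut) to 1 (fully open). A call has exactly 5 rows; each row shifts and turns the pose as measured when the row begins; what a row does not reach is not made up. A row lasts 1/10 s, in which the tool goes at most 50 mm and 8.59 degrees, less where a joint would pass 70% of its speed; a pose out of reach is approached as far as the arm can. A call with a gripper value outside its range is refused whole. The fingers move at their own pace and stop on an object; the grip force is fixed at half the most. Time passes only in rows, so rows that do not move let the fingers close, or fill a call up. It gives the time, the measured TCP pose, the force and the opening at its end, in the units of the state.
- bot.get_obs(): the state, without advancing time (a new reading comes with each control period).
- bot.camera(name): name is "scene" or "top"; returns (picture, depth): 420x560x3 uint8, red, green, blue; 420x560 float32, m along the optical axis (not along the pixel's ray), 0 where there is no reading.
- bot.camera_info(name): a dict with "vfov" (degrees; the focal length in pixels is half the picture's height over the tangent of half this angle, whatever the lens; pixels are square), "cx", "cy" (the principal point, pixels), "cam_to_world" (4x4, takes a point from camera to world coordinates). Camera axes: x right, y down, z forward; pixel columns grow to the right and rows downward; lengths in m; the calibration is good to about 2 mm. A picture is of the moment at which its call begins. camera_info takes no time and is no camera call.
- bot.job_done(): hands the job in, once; it reports no verdict.
Trained networks look in the newest picture that a camera, given by its name, has taken for a name from the list of things; names that differ only in an ending like _2 or _b are one class to them, and where a whole thing is asked for, a point or a joint stands for the part that bears it (a point fixed in the world has none). Each returns a list of dicts, best first, with "confidence" (0 to 1); they miss things now and then, are a little off and sometimes report something else, mostly with a low value. They report only what shows in the picture. A call takes as long as a camera call. They do not tell look-alikes from the thing itself.
- bot.find_in(camera, target): "at" ([x, y, z] in m, in world coordinates, good to about 4 mm: the middle of the surface that is visible of it).
The state is a dict: "clock": time; "joint_pos": joint angles; "joint_vel": joint speeds; "tau": joint torques, N m; "eef_pos": TCP position; "tool_rot": TCP orientation; "ft_force": force on the tool from outside, world axes, zero at the start; "ft_torque": the same for the moment, N m; "grip_width": finger opening in m.
Only numpy, scipy, OpenCV 4.12 (cv2) and the standard library are available. Lean on these libraries where they do the work, as an engineer would, in place of code of your own. Each camera call takes 0.05 s, during which the arm holds its last target.

TASK

The steel fixture block has a blind socket whose depth is not known. Take the depth rod from its stand, feel for the bottom of the socket with it before touching any post, and put it back upright in its stand. Then pick the one support post whose top will come level with the fixed post on the block, and stand it right down on the bottom of the socket: do not drop it in or let go of a wrong post in there, leave the other two posts standing in the rack, and do not push the tape measure, mug or pliers about.

Things in the scene. Friction and masses are not known exactly. Their poses are not given: they have to be found in the camera images.
- fixture: the fixture, fixed to the table: a steel block 65 x 170 x 63 mm (x, y, z) on a dark foot 85 x 205 x 12 mm, so its flat top face is 75 mm above the table. A fixed dark post with a cap stands on it at local y = -55 mm, the socket is at local y = +55 mm. Origin at the centre of its underside.
- socket (a point): centre of the mouth of the blind socket, level with the block's top face; round, 24 mm diameter, 2 mm chamfer, straight down, flat hard bottom. It is 30, 45 or 60 mm deep; which one differs from start to start and only probing tells. z up out of the socket.
- fixed_post_top (a point): centre of the top of the fixed post's cap (cap 30 mm diameter), 60 mm above the block's top face. The fitted post's top must come level with this.
- depth_rod: the depth rod, loose, steel, 165 mm long: a plain round shank 12 mm diameter with a groove line every 15 mm from its tip, and from 115 to 165 mm above the tip a dark knurled handle 18 mm diameter; 0.15 kg, give or take. Stands tip down in its stand, in the way between rack and fixture; put back it may lean by up to 0.12 rad. Origin at the centre of the tip's flat end, z from tip to handle.
- rod_tip (a point): centre of the flat end of the depth rod's tip
- rod_handle (a point): point on the rod's axis at mid-handle, 140 mm above the tip
- stand_mouth (a point): centre of the mouth of the rod stand's pocket, 50 mm above the table; the fixed aluminium stand is a block 60 x 60 mm; the pocket is 16 mm diameter, 2 mm chamfer, 40 mm deep
- rack: the fixed wooden post rack, 60 x 230 x 30 mm (x, y, z), with three pockets 24 mm diameter and 20 mm deep on its centre line at local y = -80, 0 and +80 mm. Origin at the centre of its underside.
- post_short: the short support post, loose: dark steel, 90 mm long over all, shaft 20 mm diameter, a flat round cap 30 mm diameter and 12 mm thick at its top; 0.2 kg, give or take. Stands upright in one pocket of the rack, in any order. Origin at the centre of its foot, z along the post towards the cap. It suits the 30 mm socket.
- post_middle: the middle support post, loose: dark steel, 105 mm long over all, shaft 20 mm diameter, a flat round cap 30 mm diameter and 12 mm thick at its top; 0.2 kg, give or take. Stands upright in one pocket of the rack, in any order. Origin at the centre of its foot, z along the post towards the cap. It suits the 45 mm socket.
- post_long: the long support post, loose: dark steel, 120 mm long over all, shaft 20 mm diameter, a flat round cap 30 mm diameter and 12 mm thick at its top; 0.2 kg, give or take. Stands upright in one pocket of the rack, in any order. Origin at the centre of its foot, z along the post towards the cap. It suits the 60 mm socket.
- post_short_top (a point): centre of the top of the short post's cap
- post_middle_top (a point): centre of the top of the middle post's cap
- post_long_top (a point): centre of the top of the long post's cap
- tape_measure: bystander: a yellow tape measure, 36 x 68 x 62 mm
- coffee_mug: bystander: a white mug, 95 mm high
- pliers: bystander: red-handled pliers lying flat, 182 x 48 x 10 mm
Not all that is in view belongs to the job. Several things have the shape of the depth_rod; the one meant has the colours described above.

How it is judged:
On the way:
1. the depth rod has been put at least 26 mm down the socket, with all three posts still untouched in the rack (horizontal distance between rod_tip and socket below 0.012 m and z of rod_tip in the frame of socket below -0.026 m and distance of each of post_short, post_middle, post_long from where it was at the start of the episode below 0.02 m), for 0.2 s.
At the end, for the whole second after the job is handed in: one post stands upright in the socket (tilt under 0.1 rad, within 6 mm of its axis), its top within 5 mm of level with the fixed post; the other two stand in the rack within 20 mm of their start; the depth rod stands in its stand, at least 30 mm deep; all at rest (((z of post_short_top in the frame of fixed_post_top between -0.005 and 0.005 m and horizontal distance between post_short and socket below 0.006 m and angle between post_short's own z axis and vertical below 0.1 rad and linear speed of post_short below 0.02 m/s and distance of each of post_middle, post_long from where it was at the start of the episode below 0.02 m and angle between each of post_middle, post_long's own z axis and vertical below 0.2 rad) or (z of post_middle_top in the frame of fixed_post_top between -0.005 and 0.005 m and horizontal distance between post_middle and socket below 0.006 m and angle between post_middle's own z axis and vertical below 0.1 rad and linear speed of post_middle below 0.02 m/s and distance of each of post_short, post_long from where it was at the start of the episode below 0.02 m and angle between each of post_short, post_long's own z axis and vertical below 0.2 rad) or (z of post_long_top in the frame of fixed_post_top between -0.005 and 0.005 m and horizontal distance between post_long and socket below 0.006 m and angle between post_long's own z axis and vertical below 0.1 rad and linear speed of post_long below 0.02 m/s and distance of each of post_short, post_middle from where it was at the start of the episode below 0.02 m and angle between each of post_short, post_middle's own z axis and vertical below 0.2 rad)) and horizontal distance between rod_tip and stand_mouth below 0.008 m and z of rod_tip in the frame of stand_mouth below -0.03 m and angle between depth_rod's own z axis and vertical below 0.2 rad and linear speed of depth_rod below 0.02 m/s); the robot touches nothing.
It fails at once if the short post is let go in the socket with its top more than 9 mm off level (wrong post, or dropped in) (horizontal distance between post_short and socket below 0.012 m and z of post_short in the frame of socket below -0.012 m and contact force between the fingers and post_short below 0.05 N and (z of post_short_top in the frame of fixed_post_top above 0.009 m or z of post_short_top in the frame of fixed_post_top below -0.009 m)).
It fails at once if the middle post is let go in the socket with its top more than 9 mm off level (wrong post, or dropped in) (horizontal distance between post_middle and socket below 0.012 m and z of post_middle in the frame of socket below -0.012 m and contact force between the fingers and post_middle below 0.05 N and (z of post_middle_top in the frame of fixed_post_top above 0.009 m or z of post_middle_top in the frame of fixed_post_top below -0.009 m)).
It fails at once if the long post is let go in the socket with its top more than 9 mm off level (wrong post, or dropped in) (horizontal distance between post_long and socket below 0.012 m and z of post_long in the frame of socket below -0.012 m and contact force between the fingers and post_long below 0.05 N and (z of post_long_top in the frame of fixed_post_top above 0.009 m or z of post_long_top in the frame of fixed_post_top below -0.009 m)).
It fails at once if tape measure, mug or pliers pushed more than 30 mm (distance of any of tape_measure, coffee_mug, pliers from where it was at the start of the episode above 0.03 m).
It also fails if it takes over 67 s, if anything falls off the work surface, if the arm or the gripper's body presses on something with over 40 N, if the wrist force passes 120 N, or if a joint passes its speed limit or range.

## Working session

There is one attempt and no reset: what is moved stays moved. The work goes in short steps, Python scripts to look and compute and a tool call to move; the robot and the scene stay as the last step left them, time stands still between calls to the robot, and variables do not carry over. Pictures are saved under pics/ and viewed, and the job is handed in when it is done.

Besides the shell and the picture viewer there is one more tool, called after ">>>" as name(argument=value, ...), one argument or row to a line, values as JSON. move_arm: Moves the arm, as the interface text tells. Its arguments: {"type":"object","properties":{"series":{"type":"array","items":{"type":"array","items":{"type":"array","items":{"type":"number"}}}}},"required":["series"]}

```bash
mkdir -p pics; cat > h.py <<'E'
import numpy as np, cv2
from workcell import bot
def cam(n,fn=None):
    p,d=bot.camera(n); i=bot.camera_info(n)
    np.savez('/tmp/%s.npz'%n,p=p,d=d,T=i['cam_to_world'],v=i['vfov'],c=[i['cx'],i['cy']])
    if fn: cv2.imwrite('pics/'+fn,p[:,:,::-1])
    return cloud(n)
def cloud(n):
    z=np.load('/tmp/%s.npz'%n); p,d,T=z['p'],z['d'],z['T']; cx,cy=z['c']
    f=p.shape[0]/2/np.tan(np.radians(z['v'])/2)
    v,u=np.mgrid[:p.shape[0],:p.shape[1]]
    X=np.stack([(u-cx)/f*d,(v-cy)/f*d,d,np.ones_like(d)],-1)@T.T
    W=X[...,:3]; W[d==0]=np.nan
    return p,W
E
python3 - <<'E'
from h import *
for n in('scene','top'):
    cam(n,n+'0.png'); i=bot.camera_info(n); print(n,i['vfov'],i['cx'],i['cy'],np.round(i['cam_to_world'],3).tolist())
print(bot.get_obs(),bot.pinch_z)
for t in('fixture','depth_rod','rack','post_short','post_middle','post_long','stand_mouth','socket'):
    for c in ('top',):
        print(t,c,[(np.round(r['at'],3).tolist(),round(r['confidence'],2)) for r in bot.find_in(c,t)][:4])
E
```

```text
scene 48.65121620954263 277.84575619066493 205.91609609215905 [[-0.807, -0.265, 0.528, -0.05], [-0.591, 0.353, -0.726, 0.829], [0.006, -0.897, -0.441, 0.597], [0.0, 0.0, 0.0, 1.0]]
top 55.73462218161519 279.28505045366126 206.67211402608893 [[-0.027, -0.986, 0.162, 0.409], [-0.999, 0.033, 0.035, -0.004], [-0.04, -0.16, -0.986, 1.005], [0.0, 0.0, 0.0, 1.0]]
{'clock': 0.1, 'joint_pos': array([-1.26498039e+00,  2.41343960e-01,  3.84222175e-03,  1.33521570e+00,
       -2.67479070e-05,  1.57080125e+00]), 'joint_vel': array([ 0.00010815, -0.0009819 ,  0.0014548 ,  0.0003365 ,  0.00072769,
        0.00096599]), 'tau': array([-7.91669827e-04, -3.73137224e+01,  2.53010631e+01,  1.08267576e-02,
       -1.86951212e-05, -3.78789224e-06]), 'eef_pos': array([ 0.15035321, -0.47624983,  0.23049245]), 'tool_rot': array([ 9.88332253e-01,  1.52310321e-01, -1.59525369e-04, -9.47312086e-04]), 'ft_force': array([ 0.08341466, -0.41765328, -0.62668597]), 'ft_torque': array([-0.04563188,  0.00854202,  0.0358383 ]), 'grip_width': 0.08547837357761516} 0.0187
fixture top [([0.559, -0.24, 0.079], 0.83)]
depth_rod top [([0.572, 0.08, 0.153], 0.63), ([0.532, -0.003, 0.171], 0.6), ([0.477, -0.081, 0.164], 0.42)]
rack top [([0.481, 0.227, 0.031], 0.84), ([0.559, -0.243, 0.078], 0.61)]
post_short top []
post_middle top []
post_long top [([0.482, 0.233, 0.126], 0.72)]
stand_mouth top [([0.53, -0.004, 0.051], 0.6)]
socket top [([0.554, -0.236, 0.081], 0.65)]
```

View pics/top0.png

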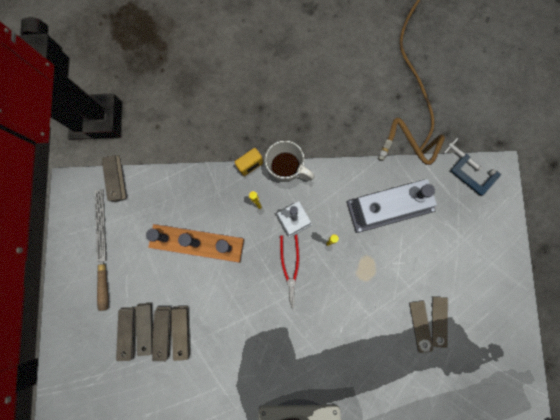

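View pics/scene0.png

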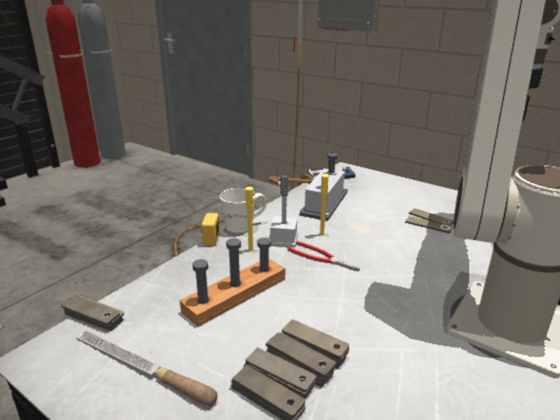

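```bash
cat > m.py <<'E'
from h import *
def rect(W,m):
    P=W[m][:,:2].astype(np.float32); (c,s,a)=cv2.minAreaRect(P*1000); return np.round(c,1),np.round(s,1),round(a,1),len(P)
def caps(W,lo,hi,x,y):
    m=(W[...,2]>lo)&(W[...,2]<hi)&(W[...,0]>x[0])&(W[...,0]<x[1])&(W[...,1]>y[0])&(W[...,1]<y[1])
    n,l,s,c=cv2.connectedComponentsWithStats(m.astype(np.uint8))
    for k in range(1,n):
        if s[k,4]<8: continue
        Q=W[l==k]; zt=np.percentile(Q[:,2],90); T=Q[Q[:,2]>zt-.008]
        (cc,r)=cv2.minEnclosingCircle((T[:,:2]*1000).astype(np.float32))
        print('  px',np.round(c[k]),'n',s[k,4],'top z %.4f'%np.median(T[:,2]),'xy mean',np.round(T[:,:2].mean(0),4),'circ',np.round(cc,1),round(r,1))
if __name__=='__main__':
  for n in('top','scene'):
    p,W=cloud(n); x,y,z=W[...,0],W[...,1],W[...,2]
    m=(abs(z)<.02)&(x>.3)&(x<.6)&(y>-.3)&(y<.3); print(n,'table z',np.median(z[m]))
    m=(abs(z-.075)<.006)&(x>.48)&(x<.65)&(y<-.1)&(y>-.4); print('fix',rect(W,m),np.median(z[m]))
    m=(abs(z-.05)<.006)&(x>.48)&(x<.58)&(y<.05)&(y>-.06); print('stand',rect(W,m),np.median(z[m]))
    m=(abs(z-.03)<.006)&(x>.4)&(x<.56)&(y<.4)&(y>.1); print('rack',rect(W,m),np.median(z[m]))
    print('posts');caps(W,.06,.2,(.4,.56),(.1,.4))
    print('rods');caps(W,.1,.2,(.42,.62),(-.14,.1))
    print('fixpost');caps(W,.1,.2,(.5,.65),(-.4,-.14))
E
python3 m.py
```

```text
top table z 0.0003794774088354824
fix (array([ 565.5, -249.1]), array([ 65.7, 170.8]), 13.5, 1756) 0.07579954915298825
stand (array([538.3,  -5.2]), array([60.4, 60.2]), 27.1, 514) 0.05047583562424213
rack (array([486.2, 240.2]), array([231.2,  60.1]), 79.3, 1689) 0.030649101190806327
posts
  px [154. 235.] n 184 top z 0.1154 xy mean [0.5008 0.318 ] circ [501.3 318.7] 14.9
  px [186. 240.] n 185 top z 0.1303 xy mean [0.4858 0.2395] circ [485.9 240.3] 14.8
  px [222. 246.] n 140 top z 0.1004 xy mean [0.4708 0.1613] circ [471.6 161.9] 15.1
rods
  px [254. 196.] n 87 top z 0.1652 xy mean [0.5744 0.0815] circ [575.   81.6] 9.0
  px [294. 211.] n 78 top z 0.1746 xy mean [ 0.5377 -0.0051] circ [538.2  -5.1] 9.1
  px [333. 239.] n 76 top z 0.1653 xy mean [ 0.4758 -0.0879] circ [475.8 -88. ] 8.8
fixpost
  px [427. 190.] n 169 top z 0.1355 xy mean [ 0.5777 -0.3017] circ [ 578.1 -302.4] 15.0
scene table z 0.0019465682089486736
fix (array([ 565. , -246.5]), array([ 68. , 176.1]), 13.4, 440) 0.07741362733465407
stand (array([538.4,  -3. ]), array([60.8, 68.5]), 29.1, 332) 0.05199105343583682
rack (array([485.1, 242.3]), array([233. ,  65.3]), 78.4, 1936) 0.03156070829413882
posts
  px [263. 247.] n 238 top z 0.1015 xy mean [0.4688 0.1671] circ [471.3 164.6] 15.5
  px [233. 254.] n 395 top z 0.1313 xy mean [0.4831 0.2459] circ [485.6 243.3] 15.8
  px [200. 273.] n 369 top z 0.1163 xy mean [0.4983 0.324 ] circ [500.7 323.5] 16.1
rods
  px [284. 188.] n 207 top z 0.1735 xy mean [0.5364 0.0008] circ [537.8  -0.7] 10.1
  px [324. 186.] n 176 top z 0.1650 xy mean [ 0.4744 -0.0826] circ [474.2 -86. ] 10.1
  px [249. 199.] n 200 top z 0.1656 xy mean [0.573  0.0868] circ [574.4  85. ] 9.3
fixpost
  px [331. 159.] n 115 top z 0.1371 xy mean [ 0.5765 -0.2955] circ [ 578.5 -295.9] 18.6
```

>>> move_arm(
  series=[
    [[3.1,3.8,0.3,0,0,8.5,1],[3.1,3.8,0.3,0,0,8.5,1],[3.1,3.8,0.3,0,0,8.5,1],[3.1,3.8,0,0,0,8.5,1],[3.1,3.8,0,0,0,8.5,1]],
  ],
)

```text
clock: 1.0
eef_pos: [0.3059, -0.2862, 0.2402]
tool_rot: [0.864, 0.503, 0.0, 0.002]
ft_force: [0.8, -0.3, 1.0]
grip_width: 0.0855
```

>>> move_arm(
  series=[
    [[3.1,3.8,0,0,0,0,1],[3.1,3.8,0,0,0,0,1],[3.1,3.8,0,0,0,0,1],[3.1,3.8,0,0,0,0,1],[3.1,3.8,0,0,0,0,1]],
  ],
)

```text
clock: 1.5
eef_pos: [0.463, -0.0912, 0.242]
tool_rot: [0.864, 0.504, 0.002, 0.004]
ft_force: [0.2, -0.4, -0.0]
grip_width: 0.085
```

>>> move_arm(
  series=[
    [[2.6,3.0,0,0,0,0,1],[2.6,3.0,0,0,0,0,1],[2.0,2.5,0,0,0,0,1],[0,0,0,0,0,0,1],[0,0,0,0,0,0,1]],
  ],
)

```text
clock: 2.0
eef_pos: [0.5409, 0.0041, 0.2413]
tool_rot: [0.861, 0.509, 0.003, 0.005]
ft_force: [0.3, -0.2, -1.1]
grip_width: 0.0853
```

>>> move_arm(
  series=[
    [[-0.3,-0.9,0,0,0,0,1],[0,0,-2.0,0,0,0,1],[0,0,-2.5,0,0,0,1],[0,0,-1.0,0,0,0,1],[0,0,0,0,0,0,1]],
  ],
)

```text
clock: 2.5
eef_pos: [0.5347, -0.0119, 0.1868]
tool_rot: [0.863, 0.506, 0.003, 0.006]
ft_force: [0.0, 0.6, 0.7]
grip_width: 0.0851
```

```bash
cat > t.py <<'E'
from h import *
from scipy.spatial.transform import Rotation as R
import sys
def corr():
    o=bot.get_obs(); Rm=R.from_quat(o['tool_rot']); z=Rm.as_matrix()[:,2]; y=Rm.as_matrix()[:,1]
    c=np.cross(z,[0,0,-1]); print('pos',np.round(o['eef_pos'],4),'tiltcorr deg',np.round(np.degrees(c),2),'jaw',round(float(np.degrees(np.arctan2(y[1],y[0]))),1),'f',np.round(o['ft_force'],1),'w',round(o['grip_width'],4), 't',o['clock'],'tau',np.round(o['ft_torque'],2))
if __name__=='__main__': corr()
E
python3 t.py
```

```text
pos [ 0.5347 -0.0119  0.1868] tiltcorr deg [0.42 0.65 0.  ] jaw -29.2 f [0.  0.6 0.7] w 0.0851 t 2.5 tau [-0.01 -0.02  0.06]
```

>>> move_arm(
  series=[
    [[0.35,0.7,0,0.4,0.6,0,1],[0,0,-1.5,0,0,0,1],[0,0,-2.0,0,0,0,1],[0,0,-1.5,0,0,0,1],[0,0,0,0,0,0,1]],
  ],
)

```text
clock: 3.0
eef_pos: [0.5425, -0.0058, 0.1423]
tool_rot: [0.864, 0.504, 0.005, 0.002]
ft_force: [-0.2, -0.4, -0.1]
grip_width: 0.0855
```

```bash
python3 t.py; python3 -c "
from h import *
cam('scene','s1.png')"
```

```text
pos [ 0.5425 -0.0058  0.1423] tiltcorr deg [-0.07  0.59  0.  ] jaw -29.4 f [-0.2 -0.4 -0.1] w 0.0855 t 3.0 tau [ 0.04  0.02 -0.06]
```

View pics/s1.png

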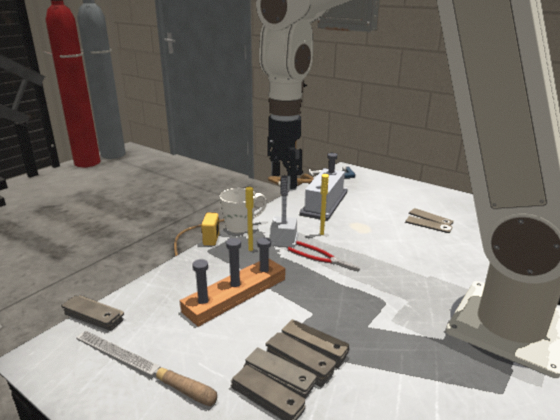

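The hand stands over the rod (handle near pixel 284,187), open jaws either side of it; the yellow rods at (250,215) and (324,205) are clear.

>>> move_arm(
  series=[
    [[-0.4,0.1,-0.5,0,0.5,0,1],[0,0,-0.6,0,0,0,1],[0,0,0,0,0,0,1],[0,0,0,0,0,0,1],[0,0,0,0,0,0,1]],
  ],
)

```text
clock: 3.55
eef_pos: [0.5419, -0.0045, 0.136]
tool_rot: [0.864, 0.504, 0.005, 0.002]
ft_force: [-0.5, 0.6, -0.0]
grip_width: 0.0854
```

```bash
python3 t.py
```

```text
pos [ 0.5419 -0.0045  0.136 ] tiltcorr deg [-0.09  0.56  0.  ] jaw -29.4 f [-0.5  0.6 -0. ] w 0.0854 t 3.55 tau [-0.    0.01 -0.03]
```

>>> move_arm(
  series=[
    [[-0.4,0,-0.4,0,0.5,0,1],[-0.3,0,-0.4,0,0.5,0,1],[-0.2,0,-0.2,0,0.3,0,1],[0,0,0,0,0,0,1],[0,0,0,0,0,0,1]],
  ],
)

```text
clock: 4.05
eef_pos: [0.532, -0.0045, 0.1253]
tool_rot: [0.864, 0.504, -0.006, -0.004]
ft_force: [0.4, 0.2, -1.2]
grip_width: 0.0855
```

```bash
python3 t.py
```

```text
pos [ 0.532  -0.0045  0.1253] tiltcorr deg [-0.09 -0.86 -0.  ] jaw -29.4 f [ 0.4  0.2 -1.2] w 0.0855 t 4.05 tau [ 0.02  0.05 -0.  ]
```

>>> move_arm(
  series=[
    [[0.3,0,0.3,0,-0.4,0,1],[0.3,0,0.3,0,-0.4,0,1],[0,0,0,0,0,0,1],[0,0,0,0,0,0,1],[0,0,0,0,0,0,1]],
  ],
)

```text
clock: 4.55
eef_pos: [0.5392, -0.0046, 0.1324]
tool_rot: [0.864, 0.504, 0.001, -0.0]
ft_force: [-0.4, 0.7, -0.1]
grip_width: 0.0853
```

```bash
python3 t.py
```

```text
pos [ 0.5392 -0.0046  0.1324] tiltcorr deg [-0.09  0.11  0.  ] jaw -29.4 f [-0.4  0.7 -0.1] w 0.0853 t 4.55 tau [-0.01 -0.   -0.02]
```

Good. Close.

>>> move_arm(
  series=[
    [[0,0,0,0,0,0,0.5],[0,0,0,0,0,0,0.3],[0,0,0,0,0,0,0],[0,0,0,0,0,0,0],[0,0,0,0,0,0,0]],
  ],
)

```text
clock: 5.05
eef_pos: [0.5387, -0.0043, 0.1324]
tool_rot: [0.864, 0.504, 0.001, -0.001]
ft_force: [-1.8, 1.6, 2.2]
grip_width: 0.0164
```

```bash
python3 t.py
```

```text
pos [ 0.5387 -0.0043  0.1324] tiltcorr deg [-0.12  0.05  0.  ] jaw -29.4 f [-1.8  1.6  2.2] w 0.0164 t 5.05 tau [ 0.25  0.59 -0.01]
```

>>> move_arm(
  series=[
    [[0,0,1.5,0,0,0,0],[0,0,2.0,0,0,0,0],[0,0,2.5,0,0,0,0],[0,0,2.5,0,0,0,0],[0,0,2.0,0,0,0,0]],
  ],
)

```text
clock: 5.55
eef_pos: [0.5346, -0.0043, 0.2345]
tool_rot: [0.864, 0.504, -0.005, -0.004]
ft_force: [0.2, -0.1, -1.8]
grip_width: 0.0165
```

```bash
python3 t.py
```

```text
pos [ 0.5346 -0.0043  0.2345] tiltcorr deg [-0.12 -0.68 -0.  ] jaw -29.4 f [ 0.2 -0.1 -1.8] w 0.0165 t 5.55 tau [-0.03 -0.04 -0.02]
```

>>> move_arm(
  series=[
    [[0.5,-4.0,0.3,0,-0.4,0,0],[0.5,-4.5,0.2,0,-0.3,0,0],[0.5,-4.5,0,0,0,0,0],[0.3,-4.0,0,0,0,0,0],[0,-2.0,0,0,0,0,0]],
  ],
)

```text
clock: 6.05
eef_pos: [0.5543, -0.1965, 0.2424]
tool_rot: [0.861, 0.509, 0.003, 0.0]
ft_force: [-0.6, 0.4, -1.6]
grip_width: 0.0167
```

>>> move_arm(
  series=[
    [[0,0,0,0,0,0,0],[0,0,0,0,0,0,0],[0,0,0,0,0,0,0],[0,0,0,0,0,0,0],[0,0,0,0,0,0,0]],
  ],
)

```text
clock: 6.55
eef_pos: [0.5531, -0.1966, 0.2401]
tool_rot: [0.861, 0.508, 0.002, -0.002]
ft_force: [0.2, 0.4, -1.0]
grip_width: 0.0165
```

```bash
python3 t.py; python3 -c "
from h import *
cam('scene','s2.png');cam('top','t2.png')
import cv2
a=cv2.imread('pics/s2.png')[80:280,200:440];b=cv2.imread('pics/t2.png')[130:290,260:480]
cv2.imwrite('pics/c2.png',np.hstack([cv2.resize(a,(400,333)),cv2.resize(b,(400,333))]))"
```

```text
pos [ 0.5531 -0.1966  0.2401] tiltcorr deg [-0.27  0.11  0.  ] jaw -29.0 f [ 0.2  0.4 -1. ] w 0.0165 t 6.55 tau [-0.07 -0.   -0.03]
```

View pics/c2.png

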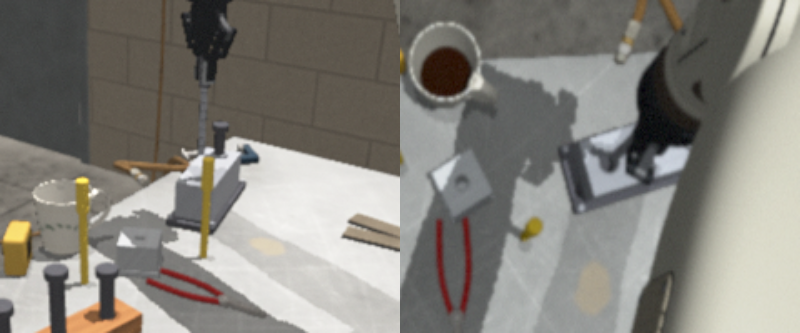

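```bash
python3 - <<'E'
from h import *
p,W=cloud('scene')
for z0 in np.arange(.10,.21,.01):
    m=(abs(W[...,2]-z0)<.005)&(abs(W[...,0]-.553)<.03)&(abs(W[...,1]+.196)<.03)
    if m.sum(): print(round(z0,3),m.sum(),np.round(W[m].mean(0),4))
E
```

```text
0.12 8 [ 0.5521 -0.1919  0.1228]
0.13 16 [ 0.5521 -0.1925  0.1296]
0.14 18 [ 0.5528 -0.1922  0.1396]
0.15 15 [ 0.5514 -0.1918  0.1497]
0.16 15 [ 0.5518 -0.1917  0.1603]
0.17 14 [ 0.5528 -0.1924  0.1701]
0.18 16 [ 0.5519 -0.1932  0.1805]
0.19 17 [ 0.5534 -0.193   0.1894]
0.2 19 [ 0.5525 -0.1926  0.1999]
```

>>> move_arm(
  series=[
    [[0,0,-1.5,0,0,0,0],[0,0,-1.5,0,0,0,0],[0,0,-1.0,0,0,0,0],[0,0,-1.0,0,0,0,0],[0,0,0,0,0,0,0]],
  ],
)

```text
clock: 7.15
eef_pos: [0.5542, -0.1946, 0.1899]
tool_rot: [0.861, 0.509, 0.003, -0.0]
ft_force: [-0.7, 0.8, -2.4]
grip_width: 0.0165
```

```bash
python3 t.py
```

```text
pos [ 0.5542 -0.1946  0.1899] tiltcorr deg [-0.2   0.31  0.  ] jaw -28.8 f [-0.7  0.8 -2.4] w 0.0165 t 7.15 tau [-0.03 -0.   -0.03]
```

Tip about 8 mm in; go on slowly.

>>> move_arm(
  series=[
    [[-0.05,-0.05,-0.5,0,0,0,0],[0,0,-0.5,0,0,0,0],[0,0,-0.4,0,0,0,0],[0,0,-0.4,0,0,0,0],[0,0,-0.3,0,0,0,0]],
  ],
)

```text
clock: 7.65
eef_pos: [0.5548, -0.1955, 0.1691]
tool_rot: [0.861, 0.509, 0.004, 0.001]
ft_force: [0.2, 1.1, -1.9]
grip_width: 0.0168
```

```bash
python3 t.py
```

```text
pos [ 0.5548 -0.1955  0.1691] tiltcorr deg [-0.14  0.5   0.  ] jaw -28.8 f [ 0.2  1.1 -1.9] w 0.0168 t 7.65 tau [-0.03  0.04 -0.04]
```

>>> move_arm(
  series=[
    [[-0.05,0,-0.25,0,0.2,0,0],[0,0,-0.25,0,0.2,0,0],[0,0,-0.2,0,0,0,0],[0,0,-0.2,0,0,0,0],[0,0,0,0,0,0,0]],
  ],
)

```text
clock: 8.15
eef_pos: [0.5554, -0.1956, 0.1681]
tool_rot: [0.861, 0.509, 0.004, 0.002]
ft_force: [-0.6, -0.1, -2.0]
grip_width: 0.0167
```

```bash
python3 t.py
```

```text
pos [ 0.5554 -0.1956  0.1681] tiltcorr deg [-0.03  0.53  0.  ] jaw -28.8 f [-0.6 -0.1 -2. ] w 0.0167 t 8.15 tau [ 0.05 -0.02  0.03]
```

>>> move_arm(
  series=[
    [[-0.05,0,-0.5,0,0.3,0,0],[0,0,-0.5,0,0.2,0,0],[0,0,0,0,0,0,0],[0,0,0,0,0,0,0],[0,0,0,0,0,0,0]],
  ],
)

```text
clock: 8.65
eef_pos: [0.5569, -0.1959, 0.1678]
tool_rot: [0.86, 0.509, 0.004, 0.004]
ft_force: [-0.8, 0.1, -1.2]
grip_width: 0.0165
```

```bash
python3 t.py
```

```text
pos [ 0.5569 -0.1959  0.1678] tiltcorr deg [0.14 0.63 0.  ] jaw -28.7 f [-0.8  0.1 -1.2] w 0.0165 t 8.65 tau [ 0.01  0.14 -0.  ]
```

>>> move_arm(
  series=[
    [[0,0,-0.4,0,0,0,0],[0,0,-0.6,0,0,0,0],[0,0,-0.8,0,0,0,0],[0,0,-0.8,0,0,0,0],[0,0,-0.8,0,0,0,0]],
  ],
)

```text
clock: 9.15
eef_pos: [0.5585, -0.1957, 0.1671]
tool_rot: [0.86, 0.509, 0.013, 0.013]
ft_force: [-14.5, 5.3, 40.0]
grip_width: 0.0164
```

```bash
python3 t.py
```

```text
pos [ 0.5585 -0.1957  0.1671] tiltcorr deg [0.51 2.06 0.  ] jaw -28.7 f [-14.5   5.3  40. ] w 0.0164 t 9.15 tau [1.74 4.64 0.06]
```

>>> move_arm(
  series=[
    [[-0.2,0,0.5,0.3,0.8,0,0],[-0.2,0,1.0,0.2,0.7,0,0],[0,0,1.5,0,0.5,0,0],[0,0,2.0,0,0,0,0],[0,0,2.0,0,0,0,0]],
  ],
)

```text
clock: 9.65
eef_pos: [0.5526, -0.1953, 0.2364]
tool_rot: [0.861, 0.509, -0.001, -0.002]
ft_force: [0.3, 0.4, -2.1]
grip_width: 0.0165
```

```bash
python3 t.py
```

```text
pos [ 0.5526 -0.1953  0.2364] tiltcorr deg [-0.08 -0.23 -0.  ] jaw -28.8 f [ 0.3  0.4 -2.1] w 0.0165 t 9.65 tau [-0.04 -0.05  0.06]
```

Check the rod in hand (position of its tip, lean) before going back.

```bash
python3 - <<'E'
from h import *
p,W=cam('scene','s3.png'); cv2.imwrite('pics/c3.png',cv2.resize(cv2.imread('pics/s3.png')[90:230,260:400],None,fx=4,fy=4,interpolation=2))
for z0 in np.arange(.09,.21,.01):
    m=(abs(W[...,2]-z0)<.005)&(abs(W[...,0]-.553)<.03)&(abs(W[...,1]+.196)<.03)
    if m.sum(): print(round(z0,3),m.sum(),np.round(W[m].mean(0),4),W[m][:,2].min())
E
```

```text
0.12 12 [ 0.5502 -0.1911  0.1213] 0.11786025315371851
0.13 19 [ 0.5518 -0.191   0.1299] 0.12504924935870787
0.14 13 [ 0.5501 -0.1916  0.1399] 0.13632165018877723
0.15 14 [ 0.5505 -0.1904  0.1498] 0.14560952011217104
0.16 13 [ 0.5514 -0.1916  0.1597] 0.15623750204463432
0.17 14 [ 0.5512 -0.1894  0.17  ] 0.16530093374742938
0.18 20 [ 0.5509 -0.1918  0.1801] 0.1751021791958116
0.19 15 [ 0.5523 -0.1921  0.1897] 0.18585067518031495
0.2 17 [ 0.5521 -0.1917  0.1997] 0.19566636746449012
```

View pics/c3.png

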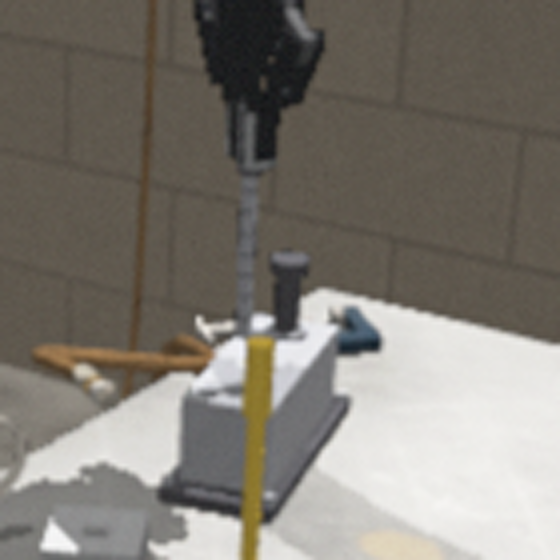

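>>> move_arm(
  series=[
    [[-0.3,3.5,0.2,0,0,0,0],[-0.4,4.5,0.2,0,0,0,0],[-0.4,4.5,0,0,0,0,0],[-0.3,4.0,0,0,0,0,0],[0,2.5,0,0,0,0,0]],
  ],
)

```text
clock: 10.2
eef_pos: [0.5422, -0.0052, 0.2399]
tool_rot: [0.863, 0.505, 0.002, 0.002]
ft_force: [0.2, -1.1, -1.6]
grip_width: 0.0166
```

>>> move_arm(
  series=[
    [[0,0,0,0,0,0,0],[0,0,0,0,0,0,0],[0,0,0,0,0,0,0],[0,0,0,0,0,0,0],[0,0,0,0,0,0,0]],
  ],
)

```text
clock: 10.7
eef_pos: [0.5425, -0.0039, 0.2363]
tool_rot: [0.862, 0.506, 0.001, 0.002]
ft_force: [0.3, -0.1, -2.1]
grip_width: 0.0167
```

```bash
python3 t.py;  python3 - <<'E'
from h import *
p,W=cam('scene','s4.png'); cv2.imwrite('pics/c4.png',cv2.resize(cv2.imread('pics/s4.png')[90:270,210:390],None,fx=3,fy=3,interpolation=2))
for z0 in np.arange(.09,.21,.01):
    m=(abs(W[...,2]-z0)<.005)&(abs(W[...,0]-.538)<.03)&(abs(W[...,1]+.0)<.03)
    if m.sum(): print(round(z0,3),m.sum(),np.round(W[m].mean(0),4),W[m][:,2].min())
E
```

```text
pos [ 0.5425 -0.0039  0.2363] tiltcorr deg [0.14 0.17 0.  ] jaw -29.2 f [ 0.3 -0.1 -2.1] w 0.0167 t 10.7 tau [0.03 0.01 0.02]
0.12 15 [ 5.413e-01 -1.000e-04  1.209e-01] 0.1169913857114176
0.13 18 [ 5.410e-01 -1.000e-04  1.297e-01] 0.12551643561829418
0.14 21 [ 0.5414 -0.      0.1404] 0.1358177719474668
0.15 18 [5.411e-01 3.000e-04 1.507e-01] 0.1452402206284938
0.16 20 [ 5.417e-01 -4.000e-04  1.602e-01] 0.15557229724322663
0.17 17 [5.411e-01 5.000e-04 1.702e-01] 0.16590630128008704
0.18 21 [0.5414 0.0008 0.18  ] 0.1751401013594031
0.19 20 [0.5413 0.     0.1902] 0.18598145078805745
0.2 19 [5.420e-01 4.000e-04 1.999e-01] 0.19516152472543796
```

View pics/c4.png

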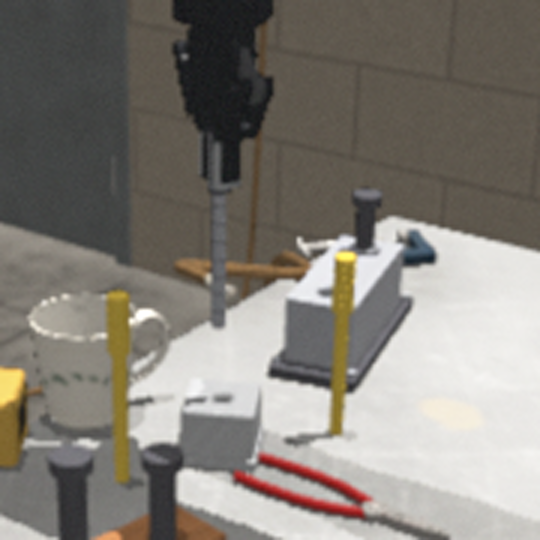

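>>> move_arm(
  series=[
    [[-0.3,0,-0.8,0,0.2,0,0],[-0.2,0,-1.0,0,0.1,0,0],[0,0,-1.0,0,0,0,0],[0,0,-1.0,0,0,0,0],[0,0,-0.3,0,0,0,0]],
  ],
)

```text
clock: 11.25
eef_pos: [0.5367, -0.0057, 0.1914]
tool_rot: [0.863, 0.505, -0.002, 0.0]
ft_force: [0.4, 0.2, -1.9]
grip_width: 0.0161
```

```bash
python3 t.py
```

```text
pos [ 0.5367 -0.0057  0.1914] tiltcorr deg [ 0.15 -0.18  0.  ] jaw -29.3 f [ 0.4  0.2 -1.9] w 0.0161 t 11.25 tau [ 0.   -0.02  0.02]
```

>>> move_arm(
  series=[
    [[0.2,0.1,-0.8,0,0,0,0],[0,0.05,-0.8,0,0,0,0],[0,0,-0.6,0,0,0,0],[0,0,-0.4,0,0,0,0],[0,0,-0.2,0,0,0,0]],
  ],
)

```text
clock: 11.75
eef_pos: [0.5387, -0.0038, 0.1602]
tool_rot: [0.863, 0.505, -0.002, 0.0]
ft_force: [-1.2, 0.4, -1.8]
grip_width: 0.0165
```

```bash
python3 t.py
```

```text
pos [ 0.5387 -0.0038  0.1602] tiltcorr deg [ 0.15 -0.24  0.  ] jaw -29.3 f [-1.2  0.4 -1.8] w 0.0165 t 11.75 tau [ 0.04 -0.01  0.02]
```

Tip is about 12 mm in the pocket with no side force. Continue to 0.133.

>>> move_arm(
  series=[
    [[0,0,-0.7,0,0,0,0],[0,0,-0.7,0,0,0,0],[0,0,-0.6,0,0,0,0],[0,0,-0.4,0,0,0,0],[0,0,-0.3,0,0,0,0]],
  ],
)

```text
clock: 12.25
eef_pos: [0.5396, -0.0037, 0.1322]
tool_rot: [0.863, 0.505, -0.001, 0.001]
ft_force: [-2.5, 0.7, 20.7]
grip_width: 0.0164
```

```bash
python3 t.py
```

```text
pos [ 0.5396 -0.0037  0.1322] tiltcorr deg [ 0.15 -0.08  0.  ] jaw -29.3 f [-2.5  0.7 20.7] w 0.0164 t 12.25 tau [ 0.2   0.88 -0.04]
```

Bottomed at the original height. Release and rise.

>>> move_arm(
  series=[
    [[0,0,0,0,0,0,0.3],[0,0,0,0,0,0,0.6],[0,0,0,0,0,0,1],[0,0,0,0,0,0,1],[0,0,0,0,0,0,1]],
  ],
)

```text
clock: 12.75
eef_pos: [0.5409, -0.0038, 0.1335]
tool_rot: [0.863, 0.505, 0.0, 0.002]
ft_force: [0.4, 0.4, 0.8]
grip_width: 0.0816
```

>>> move_arm(
  series=[
    [[0,0,1.5,0,0,0,1],[0,0,2.5,0,0,0,1],[0,0,2.5,0,0,0,1],[0,0,2.0,0,0,0,1],[0,0,0.5,0,0,0,1]],
  ],
)

```text
clock: 13.25
eef_pos: [0.5389, -0.0038, 0.2246]
tool_rot: [0.863, 0.505, -0.002, 0.0]
ft_force: [-0.4, 0.8, -0.1]
grip_width: 0.0855
```

>>> move_arm(
  series=[
    [[-1.5,3.3,0,0,0,0,1],[-1.7,4.0,0,0,0,0,1],[-1.7,4.0,0,0,0,0,1],[-1.2,3.3,0,0,0,0,1],[-0.6,2.0,0,0,0,0,1]],
  ],
)

```text
clock: 13.75
eef_pos: [0.4704, 0.1636, 0.2225]
tool_rot: [0.865, 0.501, -0.002, 0.001]
ft_force: [-0.2, -0.6, 0.2]
grip_width: 0.0854
```

```bash
python3 t.py; python3 - <<'E'
from m import *
p,W=cam('scene','s5.png'); caps(W,.1,.2,(.42,.62),(-.14,.1)); p,W=cam('top'); caps(W,.1,.2,(.42,.62),(-.14,.1))
E
```

```text
pos [0.4704 0.1636 0.2225] tiltcorr deg [ 0.2 -0.1  0. ] jaw -29.8 f [-0.2 -0.6  0.2] w 0.0854 t 13.75 tau [ 0.01 -0.02 -0.  ]
  px [283. 188.] n 214 top z 0.1752 xy mean [ 5.376e-01 -2.000e-04] circ [539.   -2.6] 10.3
  px [324. 186.] n 179 top z 0.1637 xy mean [ 0.4744 -0.0827] circ [475.9 -84.8] 9.4
  px [249. 199.] n 204 top z 0.1652 xy mean [0.573 0.087] circ [575.3  86. ] 11.4
  px [254. 196.] n 87 top z 0.1656 xy mean [0.5744 0.0816] circ [574.4  81.2] 9.2
  px [294. 210.] n 86 top z 0.1753 xy mean [ 0.5399 -0.0058] circ [539.8  -5.7] 8.9
  px [333. 239.] n 76 top z 0.1653 xy mean [ 0.4758 -0.0881] circ [475.7 -88.3] 9.1
```

View pics/s5.png

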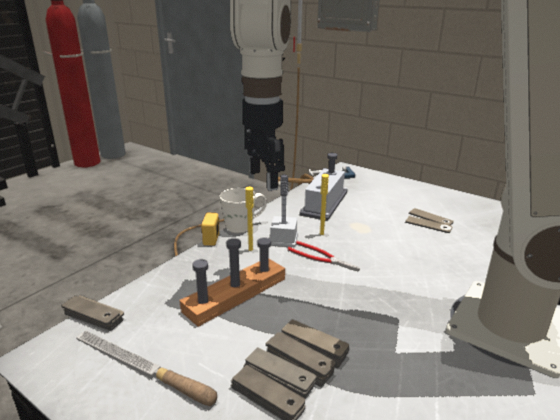

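The rod is back upright in its stand (pixel 283,190), and the hand is over the short post (264,245). Descend.

>>> move_arm(
  series=[
    [[0.1,-0.2,-1.5,0,0,0,1],[0,0,-2.5,0,0,0,1],[0,0,-2.5,0,0,0,1],[0,0,-2.0,0,0,0,1],[0,0,0,0,0,0,1]],
  ],
)

```text
clock: 14.35
eef_pos: [0.472, 0.159, 0.1331]
tool_rot: [0.865, 0.502, -0.002, 0.002]
ft_force: [-0.2, -0.1, 0.5]
grip_width: 0.0854
```

```bash
python3 t.py
```

```text
pos [0.472  0.159  0.1331] tiltcorr deg [ 0.34 -0.06  0.  ] jaw -29.7 f [-0.2 -0.1  0.5] w 0.0854 t 14.35 tau [-0.03  0.04  0.  ]
```

>>> move_arm(
  series=[
    [[0,0.3,-1.2,0.2,0,0,1],[0,0,-1.6,0,0,0,1],[0,0,-1.5,0,0,0,1],[0,0,-1.0,0,0,0,1],[0,0,-0.2,0,0,0,1]],
  ],
)

```text
clock: 14.85
eef_pos: [0.4753, 0.1592, 0.0791]
tool_rot: [0.866, 0.5, 0.001, 0.002]
ft_force: [-1.4, -0.2, 0.7]
grip_width: 0.0852
```

```bash
python3 t.py
```

```text
pos [0.4753 0.1592 0.0791] tiltcorr deg [0.15 0.17 0.  ] jaw -30.0 f [-1.4 -0.2  0.7] w 0.0852 t 14.85 tau [-0.01  0.03  0.01]
```

>>> move_arm(
  series=[
    [[-0.3,0.3,-0.3,0,0,0,1],[-0.2,0.2,-0.2,0,0,0,1],[0,0,0,0,0,0,1],[0,0,0,0,0,0,1],[0,0,0,0,0,0,1]],
  ],
)

```text
clock: 15.35
eef_pos: [0.4717, 0.1649, 0.0762]
tool_rot: [0.866, 0.5, 0.003, 0.002]
ft_force: [0.1, -0.1, -0.4]
grip_width: 0.0855
```

```bash
python3 t.py
```

```text
pos [0.4717 0.1649 0.0762] tiltcorr deg [0.08 0.39 0.  ] jaw -30.0 f [ 0.1 -0.1 -0.4] w 0.0855 t 15.35 tau [0.   0.05 0.02]
```

>>> move_arm(
  series=[
    [[0,-0.4,0,0,0.4,0,1],[0,0,0,0,0,0,1],[0,0,0,0,0,0,1],[0,0,0,0,0,0,1],[0,0,0,0,0,0,1]],
  ],
)

```text
clock: 15.85
eef_pos: [0.4723, 0.1606, 0.0769]
tool_rot: [0.866, 0.5, 0.0, 0.001]
ft_force: [0.5, 0.2, -0.5]
grip_width: 0.0852
```

```bash
python3 t.py
```

```text
pos [0.4723 0.1606 0.0769] tiltcorr deg [0.06 0.04 0.  ] jaw -30.0 f [ 0.5  0.2 -0.5] w 0.0852 t 15.85 tau [0.05 0.04 0.  ]
```

>>> move_arm(
  series=[
    [[0,0,0,0,0,0,0.5],[0,0,0,0,0,0,0.3],[0,0,0,0,0,0,0],[0,0,0,0,0,0,0],[0,0,0,0,0,0,0]],
  ],
)

```text
clock: 16.35
eef_pos: [0.4722, 0.1608, 0.0771]
tool_rot: [0.866, 0.5, 0.0, 0.0]
ft_force: [-0.5, 0.6, 1.6]
grip_width: 0.0277
```

```bash
python3 t.py
```

```text
pos [0.4722 0.1608 0.0771] tiltcorr deg [0.03 0.03 0.  ] jaw -30.0 f [-0.5  0.6  1.6] w 0.0277 t 16.35 tau [0.09 0.13 0.03]
```

>>> move_arm(
  series=[
    [[0,0,1.2,0,0,0,0],[0,0,2.0,0,0,0,0],[0,0,4.0,0,0,0,0],[0,0,4.0,0,0,0,0],[0,0,4.0,0,0,0,0]],
  ],
)

```text
clock: 16.85
eef_pos: [0.4647, 0.158, 0.228]
tool_rot: [0.866, 0.5, -0.01, -0.001]
ft_force: [1.2, 0.8, -1.7]
grip_width: 0.0277
```

>>> move_arm(
  series=[
    [[0,0,3.0,0,0,0,0],[0,0,2.2,0,0,0,0],[0,0,0,0,0,0,0],[0,0,0,0,0,0,0],[0,0,0,0,0,0,0]],
  ],
)

```text
clock: 17.35
eef_pos: [0.4658, 0.1582, 0.289]
tool_rot: [0.866, 0.5, -0.004, 0.0]
ft_force: [1.0, -0.8, -2.0]
grip_width: 0.0277
```

```bash
python3 t.py; python3 -c "
from h import *
cam('scene','s6.png')"
```

```text
pos [0.4658 0.1582 0.289 ] tiltcorr deg [ 0.27 -0.43  0.  ] jaw -30.0 f [ 1.  -0.8 -2. ] w 0.0277 t 17.35 tau [0.02 0.02 0.  ]
```

View pics/s6.png

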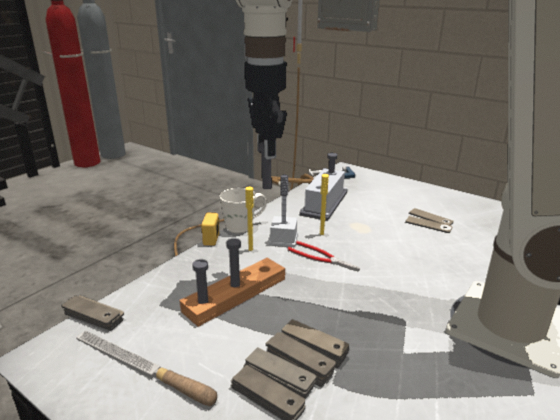

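The short post hangs upright in the hand (267,170), and the other two still stand in the rack.

>>> move_arm(
  series=[
    [[0.9,-3.5,0,0.2,-0.4,0,0],[1.1,-4.5,0,0,0,0,0],[1.1,-4.5,0,0,0,0,0],[1.1,-4.5,0,0,0,0,0],[1.1,-4.5,0,0,0,0,0]],
  ],
)

```text
clock: 17.9
eef_pos: [0.5146, -0.0578, 0.2795]
tool_rot: [0.862, 0.506, -0.008, -0.004]
ft_force: [1.6, 0.5, -1.1]
grip_width: 0.0274
```

>>> move_arm(
  series=[
    [[1.2,-4.5,0,0,0,0,0],[1.0,-4.5,0,0,0,0,0],[0.8,-3.2,0,0,0,0,0],[0.4,-1.7,0,0,0,0,0],[0,0,0,0,0,0,0]],
  ],
)

```text
clock: 18.4
eef_pos: [0.5455, -0.2084, 0.2678]
tool_rot: [0.864, 0.502, -0.014, -0.011]
ft_force: [-0.7, 1.6, -2.6]
grip_width: 0.0275
```

```bash
python3 t.py
```

```text
pos [ 0.5455 -0.2084  0.2678] tiltcorr deg [-0.24 -2.02 -0.  ] jaw -29.7 f [-0.7  1.6 -2.6] w 0.0275 t 18.4 tau [ 0.03 -0.02  0.05]
```

>>> move_arm(
  series=[
    [[0.4,0.5,-0.5,0,-0.8,0,0],[0.4,0.5,-1.5,0,-0.8,0,0],[0,0.2,-2.0,0,-0.4,0,0],[0,0,-2.0,0,0,0,0],[0,0,-1.5,0,0,0,0]],
  ],
)

```text
clock: 18.9
eef_pos: [0.5527, -0.1895, 0.1865]
tool_rot: [0.863, 0.505, 0.002, -0.004]
ft_force: [-0.1, 0.7, -1.2]
grip_width: 0.0275
```

>>> move_arm(
  series=[
    [[0,0,0,0,0,0,0],[0,0,0,0,0,0,0],[0,0,0,0,0,0,0],[0,0,0,0,0,0,0],[0,0,0,0,0,0,0]],
  ],
)

```text
clock: 19.4
eef_pos: [0.5512, -0.184, 0.185]
tool_rot: [0.862, 0.507, 0.001, -0.006]
ft_force: [-0.3, -0.6, -2.4]
grip_width: 0.028
```

```bash
python3 t.py
```

```text
pos [ 0.5512 -0.184   0.185 ] tiltcorr deg [-0.67 -0.27 -0.  ] jaw -29.0 f [-0.3 -0.6 -2.4] w 0.028 t 19.4 tau [-0.03 -0.04 -0.01]
```

>>> move_arm(
  series=[
    [[0.1,-0.6,-0.3,-0.3,-0.2,0,0],[0.1,-0.5,-0.5,-0.3,0,0,0],[0,0,-0.5,0,0,0,0],[0,0,0,0,0,0,0],[0,0,0,0,0,0,0]],
  ],
)

```text
clock: 19.9
eef_pos: [0.5541, -0.197, 0.1721]
tool_rot: [0.862, 0.507, 0.001, 0.001]
ft_force: [-0.1, -0.5, -2.1]
grip_width: 0.0279
```

```bash
python3 t.py
```

```text
pos [ 0.5541 -0.197   0.1721] tiltcorr deg [0.05 0.1  0.  ] jaw -29.1 f [-0.1 -0.5 -2.1] w 0.0279 t 19.9 tau [0.03 0.03 0.04]
```

```bash
python3 - <<'E'
from h import *
p,W=cam('scene','s7.png'); cv2.imwrite('pics/c7.png',cv2.resize(cv2.imread('pics/s7.png')[90:230,260:400],None,fx=4,fy=4,interpolation=2))
for z0 in np.arange(.09,.19,.01):
    m=(abs(W[...,2]-z0)<.005)&(abs(W[...,0]-.553)<.03)&(abs(W[...,1]+.196)<.03)
    if m.sum(): print(round(z0,3),m.sum(),np.round(W[m].mean(0),4),W[m][:,2].min())
E
```

```text
0.11 14 [ 0.5536 -0.1854  0.1117] 0.10898888809121843
0.12 25 [ 0.5519 -0.1889  0.1205] 0.11633880009327019
0.13 26 [ 0.5507 -0.1895  0.1296] 0.12548982183103397
0.14 25 [ 0.5508 -0.1883  0.1403] 0.1357933391825193
0.15 23 [ 0.5505 -0.1887  0.1501] 0.14501925252514292
0.16 26 [ 0.5513 -0.1882  0.1601] 0.15509903830083915
0.17 20 [ 0.5517 -0.1882  0.1696] 0.1660580525425252
0.18 40 [ 0.5481 -0.1866  0.1797] 0.1753326134155524
```

View pics/c7.png

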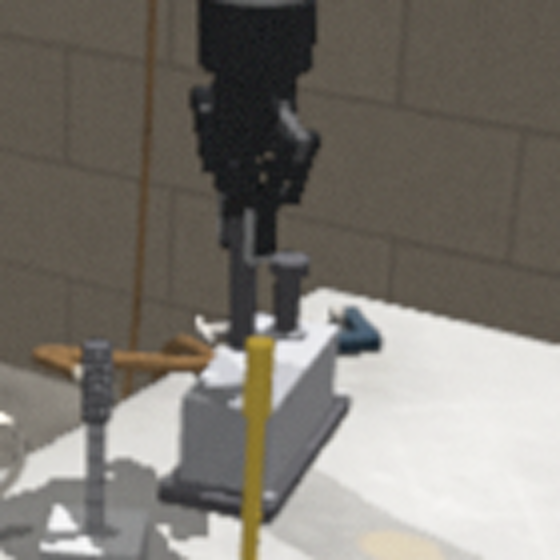

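>>> move_arm(
  series=[
    [[-0.1,0.1,-0.7,0,0,0,0],[0,0.1,-0.7,0,0,0,0],[0,0,-0.5,0,0,0,0],[0,0,-0.3,0,0,0,0],[0,0,0,0,0,0,0]],
  ],
)

```text
clock: 20.45
eef_pos: [0.5525, -0.1943, 0.1475]
tool_rot: [0.862, 0.507, 0.0, 0.0]
ft_force: [0.0, -0.4, -2.1]
grip_width: 0.028
```

```bash
python3 t.py
```

```text
pos [ 0.5525 -0.1943  0.1475] tiltcorr deg [0.01 0.02 0.  ] jaw -29.1 f [ 0.  -0.4 -2.1] w 0.028 t 20.45 tau [ 0.01  0.03 -0.  ]
```

Foot ≈ 0.080, 1 mm off in x and y. Enter gently.

>>> move_arm(
  series=[
    [[0.05,-0.05,-0.5,0,0,0,0],[0,0,-0.5,0,0,0,0],[0,0,-0.4,0,0,0,0],[0,0,-0.3,0,0,0,0],[0,0,0,0,0,0,0]],
  ],
)

```text
clock: 20.95
eef_pos: [0.5533, -0.195, 0.1291]
tool_rot: [0.862, 0.507, 0.0, 0.0]
ft_force: [-0.4, 0.5, -2.3]
grip_width: 0.0277
```

```bash
python3 t.py
```

```text
pos [ 0.5533 -0.195   0.1291] tiltcorr deg [0.02 0.04 0.  ] jaw -29.1 f [-0.4  0.5 -2.3] w 0.0277 t 20.95 tau [0.06 0.02 0.03]
```

Foot is ~13 mm in with no side force; expected bottom at TCP 0.112.

>>> move_arm(
  series=[
    [[0,0,-0.5,0,0,0,0],[0,0,-0.5,0,0,0,0],[0,0,-0.4,0,0,0,0],[0,0,-0.4,0,0,0,0],[0,0,-0.4,0,0,0,0]],
  ],
)

```text
clock: 21.45
eef_pos: [0.555, -0.1953, 0.1117]
tool_rot: [0.862, 0.507, 0.003, 0.003]
ft_force: [-9.7, 3.4, 32.0]
grip_width: 0.0276
```

```bash
python3 t.py
```

```text
pos [ 0.555  -0.1953  0.1117] tiltcorr deg [0.1  0.42 0.  ] jaw -29.1 f [-9.7  3.4 32. ] w 0.0276 t 21.45 tau [1.01 2.56 0.04]
```

Bottomed exactly where predicted (0.112). Relax, then release.

>>> move_arm(
  series=[
    [[0,0,0,0,0,0,0],[0,0,0,0,0,0,0],[0,0,0,0,0,0,0.45],[0,0,0,0,0,0,0.8],[0,0,0,0,0,0,1]],
  ],
)

```text
clock: 21.95
eef_pos: [0.5556, -0.1956, 0.113]
tool_rot: [0.862, 0.507, 0.003, 0.004]
ft_force: [-0.0, -0.1, 0.2]
grip_width: 0.0662
```

>>> move_arm(
  series=[
    [[0,0,0,0,0,0,1],[0,0,0,0,0,0,1],[0,0,0,0,0,0,1],[0,0,1.5,0,0,0,1],[0,0,2.0,0,0,0,1]],
  ],
)

```text
clock: 22.45
eef_pos: [0.5536, -0.1948, 0.1449]
tool_rot: [0.862, 0.507, 0.001, 0.001]
ft_force: [0.2, -0.3, 0.2]
grip_width: 0.0853
```

>>> move_arm(
  series=[
    [[0,0,3.0,0,0,0,1],[0,0,4.0,0,0,0,1],[0,0,4.0,0,0,0,1],[-3,0,0,0,0,0,1],[-4,0,0,0,0,0,1]],
  ],
)

```text
clock: 22.95
eef_pos: [0.4874, -0.1952, 0.2607]
tool_rot: [0.861, 0.508, 0.004, 0.004]
ft_force: [-0.7, -0.6, 0.7]
grip_width: 0.0854
```

>>> move_arm(
  series=[
    [[-4,-2,0,0,0,0,1],[-4,-2,0,0,0,0,1],[-4,-2,0,0,0,0,1],[-4,-2,0,0,0,0,1],[0,0,0,0,0,0,1]],
  ],
)

```text
clock: 23.45
eef_pos: [0.3193, -0.2762, 0.263]
tool_rot: [0.861, 0.509, 0.004, 0.006]
ft_force: [0.7, 0.5, 0.5]
grip_width: 0.0852
```

```bash
python3 t.py; python3 - <<'E'
from h import *
cam('scene','s8.png');cam('top','t8.png')
E
python3 m.py
```

```text
pos [ 0.3193 -0.2762  0.263 ] tiltcorr deg [0.39 0.79 0.  ] jaw -28.8 f [0.7 0.5 0.5] w 0.0852 t 23.45 tau [-0.02 -0.02  0.01]
top table z 0.000434084967861903
fix (array([ 565.2, -248.9]), array([ 65.3, 170.3]), 13.5, 1643) 0.07573944197799676
stand (array([538.2,  -5.3]), array([60.3, 60. ]), 27.5, 512) 0.050479903047774666
rack (array([486.2, 240.5]), array([231.4,  60.1]), 79.2, 1785) 0.03056406407547929
posts
  px [154. 235.] n 180 top z 0.1154 xy mean [0.5008 0.3179] circ [500.8 318.4] 14.9
  px [186. 240.] n 190 top z 0.1303 xy mean [0.4858 0.2396] circ [485.9 240. ] 14.8
rods
  px [254. 196.] n 86 top z 0.1657 xy mean [0.5745 0.0815] circ [574.9  81.5] 9.0
  px [294. 210.] n 83 top z 0.1751 xy mean [ 0.5386 -0.0054] circ [539.   -5.5] 9.3
  px [333. 239.] n 76 top z 0.1651 xy mean [ 0.4758 -0.088 ] circ [475.9 -88.2] 9.0
fixpost
  px [427. 190.] n 171 top z 0.1355 xy mean [ 0.5776 -0.3015] circ [ 578.7 -302.3] 15.4
  px [379. 203.] n 156 top z 0.1356 xy mean [ 0.5527 -0.1944] circ [ 553.4 -195.1] 15.3
scene table z 0.001955163216787237
fix (array([ 564.3, -247.7]), array([ 66.9, 175.8]), 12.4, 367) 0.07738690602471598
stand (array([538. ,  -2.1]), array([60.2, 65.6]), 27.6, 332) 0.0519802183575373
rack (array([485.6, 242.6]), array([231.5,  63.3]), 79.4, 2022) 0.03161846809596497
posts
  px [233. 254.] n 397 top z 0.1311 xy mean [0.4831 0.246 ] circ [485.1 242.8] 16.4
  px [200. 273.] n 372 top z 0.1162 xy mean [0.4983 0.3238] circ [500.  322.8] 15.9
rods
  px [283. 188.] n 216 top z 0.1746 xy mean [ 0.5375 -0.0006] circ [539.2  -2.8] 9.6
  px [324. 186.] n 176 top z 0.1646 xy mean [ 0.4745 -0.0824] circ [476.  -84.2] 10.6
  px [249. 199.] n 200 top z 0.1656 xy mean [0.5728 0.087 ] circ [574.3  84.4] 11.2
fixpost
  px [331. 159.] n 115 top z 0.1367 xy mean [ 0.5768 -0.296 ] circ [ 578.9 -299.2] 16.4
  px [319. 171.] n 117 top z 0.1366 xy mean [ 0.5509 -0.1882] circ [ 552.3 -189.9] 16.8
```

View pics/t8.png

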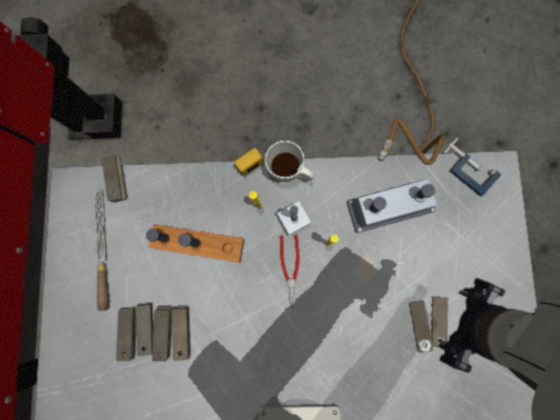

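View pics/s8.png

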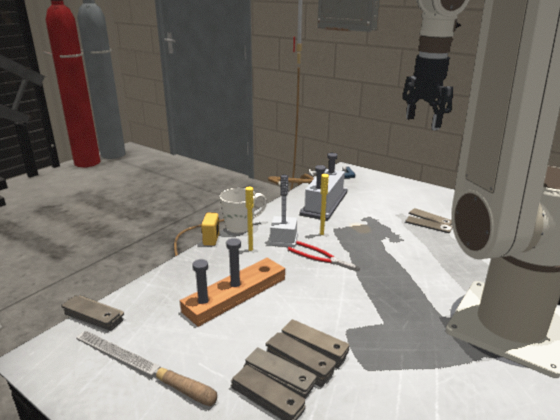

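The pictures show the fitted post (top view 379,203) level with the fixed post (427,190), 0.1356 against 0.1355 m. The rod is in its stand (294,210), the other two posts are in the rack, and the bystanders are where they were.

```bash
python3 -c "
from workcell import bot
print(bot.job_done())"
```

```text
the job is handed in; nothing more can be done
None
```

The short post now stands on the bottom of the socket, level with the fixed post, and I handed the job in at about 23.5 s of the 67 s allowed.

- **Probing:** With all three posts still untouched, I lowered the depth rod into the socket. It met a hard bottom at about 40 N with the tip 30 mm down, so the short post was the right one. I then put the rod back in its stand, where it bottomed at its original height.
- **Fitting:** I lowered the short post under grip until it touched bottom at the predicted height (about 32 N), relaxed, released it and backed away.

**Last checks:**

| Check | Top camera | Scene camera |
|---|---|---|
| Fitted post top / fixed post top, m | 0.1356 / 0.1355 | 0.1366 / 0.1367 |
| Rod in stand, height of top, m | 0.1751 (0.1746 at start) | 0.1746 |

- **Fitted post position:** It is within about 1 mm of the socket centre by the top camera.
- **Other two posts:** They are unmoved in the rack.
- **Bystanders:** Tape measure, mug and pliers look unmoved in the pictures; I did not measure them.
- **Disagreement:** The scene camera reads a few mm differently in y and 1–2 mm higher than the top camera. It did so for every object from the start, so I put it down to calibration. No check failed.

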